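# Date the top letter with the sprung date stamp and put the stamp away

### The job

Date the top letter of the long banded bundle: take the round sprung date stamp from its tray, stand it squarely over the ring printed beside the postage stamp, press the handle firmly down until the depth nut lands on the skirt and it stops dead, keep it still there for about a second, and let it spring up. Do not lean hard on it once it is home, for the ink floods, do not move it about while it is down, and mark nothing else. Then stand it back in its own bay of the tray, leaving the letters and the other stamps where they were.

Things in the scene. Friction and masses are not known exactly. Their poses are not given: they have to be found in the camera images.
- dater: round sprung date stamp, 116 mm tall, 0.2 kg, upright in its bay. Below, a grey hollow skirt 51 mm across at the foot and 40 mm tall; a black handle on a bright stem slides down into it on a spring. The knurled dark depth nut, 46 mm across, on the stem sets the stroke: its gap over the skirt is 7 to 15 mm and differs each time. Origin: centre of the skirt's foot, z up the axis
- dater_plunger (a joint): how far the handle is pushed down, m: 0 = fully up (as it stands free). The spring pushes back with 4.5 N at 0 plus 0.3 N per mm. At the end of the stroke, somewhere from 0.007 to 0.015 as the nut is set (not told), nut and die meet skirt and paper: a hard stop. Pressing home takes 13 to 18 N in all. The stamp's weight does not move it
- dater_grip (a point): centre of the stamp's black grip, an upright cylinder 30 mm across, 36 mm tall (its domed top 28 mm above this point, the depth nut's top 26 to 34 mm below). With the handle up this point is 88 mm above the skirt's foot; z up the axis. Goes down with the handle
- letters: the long bundle of banded envelopes, 115 mm (x) by 223 mm (y) by 42 mm thick, 0.4 to 0.9 kg, loose, lying flat on the worktop; the origin is the centre of its underside, z up
- mark_ring (a point): centre of the ring, 30 mm across, printed on the top envelope beside the blue postage stamp: on the paper, 42 mm above the worktop, at x = 23, y = -59 mm in the bundle's frame, about 34 mm from the paper's edge. The bundle is firm; over 25 N from the date stamp floods the mark
- stamp_tray: fixed wooden tray 82 mm (x) by 150 mm (y), its walls 19 mm high and 7 mm thick, with two bays side by side along y, parted by a wall; each bay is 68 mm (x) by 65 mm (y) inside, its floor 8 mm above the worktop. The origin is the centre of its underside
- dater_bay (a point): centre of the floor of the date stamp's bay, 8 mm above the worktop, 36 mm from the tray's middle towards its +y
- wood_stamp: bystander: a wooden-handled rubber stamp, 30x36x86 mm, standing in the tray's other bay, 72 mm from the date stamp; the origin is the centre of its underside
- brass_stamp: bystander: a dark-handled hand stamp with a narrow brass foot and no spring, 35 mm across, 106 mm tall, standing on the worktop farther back; the origin is the centre of its underside

How it is judged:
By the outcome, as a careful person would: the job done as asked, in the order asked, and still so for the second after the job is handed in, with the robot touching nothing.
It also fails if it takes over 61 s, if anything falls off the work surface, if the arm or the gripper's body presses on something with over 40 N, if the wrist force passes 120 N, or if a joint passes its speed limit or range.

### The arm

A 6-joint arm with a two-finger parallel gripper is mounted at the origin on a cart in front of the work surface, level with it; the furniture and walls round the work are solid. World frame = base frame: x ahead of the robot, y to its left, z up, the work surface at z = 0. Lengths are in mm, angles in rad, forces in N, time in s.
With the tool pointing down it reaches from about 275 to 1000 mm from the base axis. Payload 8.4 kg.
Tool frame: the origin (TCP) lies between the finger pads; the fingertips stand r.nose_length ahead of it and the grasp point (between the pads) lies 8 mm behind it (r.nose_length is the distance from the TCP to the fingertips, in mm); y points along the fingers, x is the direction in which the jaws open and shut, and the axes are right-handed (so a half turn about y gives the same grasp; the last joint's range is limited). The gripper opens to 85 mm and grips with 20 to 120 N. Pads are 22 mm wide; open, the fingers measure 114 mm over their backs; the gripper's body (76 mm by 85 mm) begins 54 mm behind the grasp point. The pads swing forward as they close: fully open they stand 13 mm farther back than shut.
Start: joints at [-1.148, 0.353, 1.633, -0, 1.155, -0.002], TCP at [257.585, -569.454, 242.281] pointing down, gripper open.
Joint ranges: [-2.63, 2.63], [-0.92, 2.1], [0.06, 2.66], [-1.3, 4.44], [0, 2.69], [-3.02, 3.02]. Speed limits (rad/s): [2.22, 2.22, 2.79, 3.14, 3.14, 3.14].

### API

Orientations are given as [roll, pitch, yaw] about the fixed x, y, z axes, in that order (R = Rz(yaw) Ry(pitch) Rx(roll)).
In Python, from rig import r, cams, order gives the robot as it stands. The module is installed in compiled form; this text tells all that it offers.
- The arm moves only by the shell command python3 -m crank 'ROWS' [FORCE]. ROWS is JSON, a list of rows, each a list of 7 numbers: the turn, a rotation vector about the tool's x, y, z in degrees, then the shift along the tool's x, y, z in cm, then the opening, from -1 (shut) to 1 (fully open). A call has exactly 10 rows; each row shifts and turns the pose as measured when the row begins, along the tool's axes as they then stand; what a row does not reach is not made up. A row lasts 1/12 s, in which the tool goes at most 41.7 mm and 7.16 degrees, less where a joint would pass 70% of its speed; a pose out of reach is approached as far as the arm can. A call with a gripper value outside its range is refused whole. The fingers move at their own pace and stop on an object; FORCE is the grip in N (left out, the last holds). Time passes only in rows, so rows that do not move let the fingers close, or fill a call up. It gives the time, the measured TCP pose, the force and the opening at its end, in the units of the state.
- r.sense(): the state, without advancing time (a new reading comes with each control period).
- cams.grab_frame(name): name is "scene" or "top"; returns the picture (420x560x3 uint8, blue, green, red); there is no depth.
- cams.camera_info(name): a dict with "intrinsics" (3x3 intrinsics, pixels), "view" (4x4, takes a point from world to camera coordinates). Camera axes: x right, y up, looking along -z (the intrinsics and any distortion apply to the point x, -y, -z); pixel columns grow to the right and rows downward; lengths in mm; the calibration is good to about 2 mm. A picture is of the moment at which its call begins. camera_info takes no time and is no camera call.
- order.sign_off(): hands the job in, once; it reports no verdict.
The state is a dict: "clock": time; "qpos": joint angles; "qvel": joint speeds; "joint_efforts": joint torques, N m; "eef_pos": TCP position; "tcp_rot": TCP orientation; "contact_force": force on the tool from outside, world axes, zero at the start; "wrist_torque": the same for the moment, N m; "opening": opening from 0.0 (shut) to 1.0 (fully open).
Only numpy, scipy, OpenCV 4.12 (cv2) and the standard library are available. Lean on these libraries where they do the work, as an engineer would, in place of code of your own. Each camera call takes 0.05 s, during which the arm holds its last target.

## Working session

There is one attempt and no reset: what is moved stays moved. The work goes in short steps, Python scripts to look and compute and a shell command to move; the robot and the scene stay as the last step left them, time stands still between calls to the robot, and variables do not carry over. Pictures are saved under pics/ and viewed, and the job is handed in when it is done.

```bash
mkdir -p pics
cat > h.py <<'E'
import numpy as np, cv2
from rig import r,cams,order
def look(n,f):
    im=cams.grab_frame(n); cv2.imwrite('pics/'+f,im); return im
def info(n):
    c=cams.camera_info(n); return np.array(c['intrinsics'],float),np.array(c['view'],float),c
def proj(n,p):
    K,V,_=info(n); q=V@np.append(p,1); q=np.array([q[0],-q[1],-q[2]]); u=K@q; return u[:2]/u[2]
def unproj(n,uv,z):
    K,V,_=info(n); d=np.linalg.inv(K)@np.array([uv[0],uv[1],1.]); d=np.array([d[0],-d[1],-d[2]])
    R=V[:3,:3];c=-R.T@V[:3,3]; d=R.T@d; return c+d*(z-c[2])/d[2]
E
python3 - <<'E'
from h import *
for n in('scene','top'):
    look(n,n+'1.png'); c=cams.camera_info(n); print(c); K,V,_=info(n); print(-V[:3,:3].T@V[:3,3])
print(r.sense(), r.nose_length)
E
```

```text
{'intrinsics': array([[427.99789977,   0.        , 281.6421252 ],
       [  0.        , 427.99789977, 207.15373616],
       [  0.        ,   0.        ,   1.        ]]), 'view': array([[-8.08430498e-01, -5.88385037e-01,  1.55941488e-02,
         4.93371457e+02],
       [ 4.66490905e-01, -6.24344166e-01,  6.26562525e-01,
        -3.12509523e+02],
       [-3.58923899e-01,  5.13806783e-01,  7.79215134e-01,
        -8.54227519e+02],
       [ 0.00000000e+00,  0.00000000e+00,  0.00000000e+00,
         1.00000000e+00]])}
[238.03671086 534.08677932 853.74005846]
{'intrinsics': array([[454.18628187,   0.        , 278.59173994],
       [  0.        , 454.18628187, 205.99747186],
       [  0.        ,   0.        ,   1.        ]]), 'view': array([[-1.24398428e-02, -9.99922119e-01,  1.00280899e-03,
         2.45132366e+01],
       [ 9.94202227e-01, -1.22615492e-02,  1.06825028e-01,
        -5.96830386e+02],
       [-1.06804412e-01,  2.32588148e-03,  9.94277329e-01,
        -8.59674674e+02],
       [ 0.00000000e+00,  0.00000000e+00,  0.00000000e+00,
         1.00000000e+00]])}
[501.85799175  19.19276371 918.48687929]
{'clock': 0.1, 'qpos': array([-1.14837691e+00,  3.53541366e-01,  1.63407634e+00,  1.53303893e-05,
        1.15521968e+00, -2.41304223e-03]), 'qvel': array([ 0.00079281,  0.00169471, -0.00080263,  0.0017092 , -0.00106274,
       -0.00091839]), 'joint_efforts': array([-1.74174666e-04, -6.06356978e+01, -3.42820287e+01,  7.68419227e-06,
        4.02593985e-03, -4.99130934e-06]), 'eef_pos': array([ 257.4264393 , -569.05344263,  241.65309938]), 'tcp_rot': array([-1.57077931e+00,  1.24469131e-03, -1.14597005e+00]), 'contact_force': array([ 0.22790983,  0.26102709, -0.06685747]), 'wrist_torque': array([-0.01528034, -0.03331205, -0.04408544]), 'opening': 0.999830815672529} 11.0
```

View pics/scene1.png

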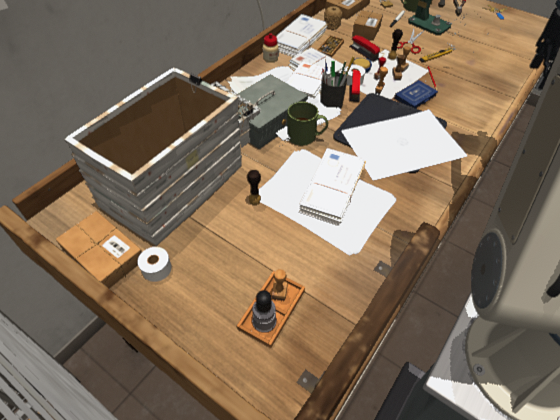

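View pics/top1.png

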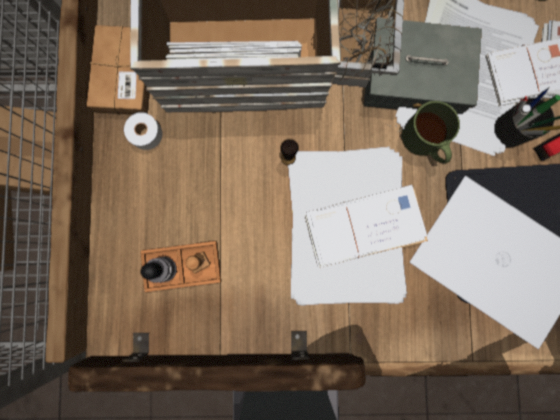

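Run:
```python
import cv2,numpy as np
t=cv2.imread('pics/top1.png');s=cv2.imread('pics/scene1.png')
cv2.imwrite('pics/a.png',cv2.resize(t[175:275,295:435],None,fx=5.5,fy=5.5,interpolation=3))
cv2.imwrite('pics/b.png',cv2.resize(t[230:300,130:230],None,fx=7,fy=7,interpolation=3))
cv2.imwrite('pics/c.png',cv2.resize(s[260:350,230:310],None,fx=6.5,fy=6.5,interpolation=3))
```

```text
(no output)
```

View pics/a.png

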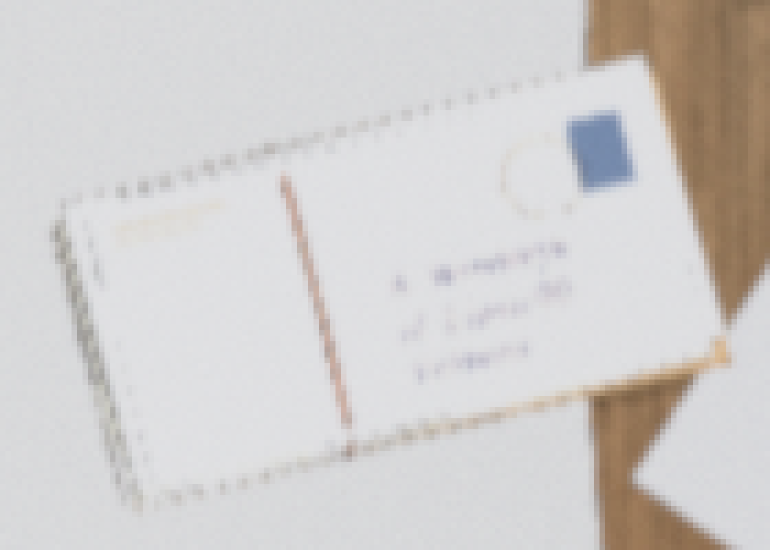

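View pics/b.png

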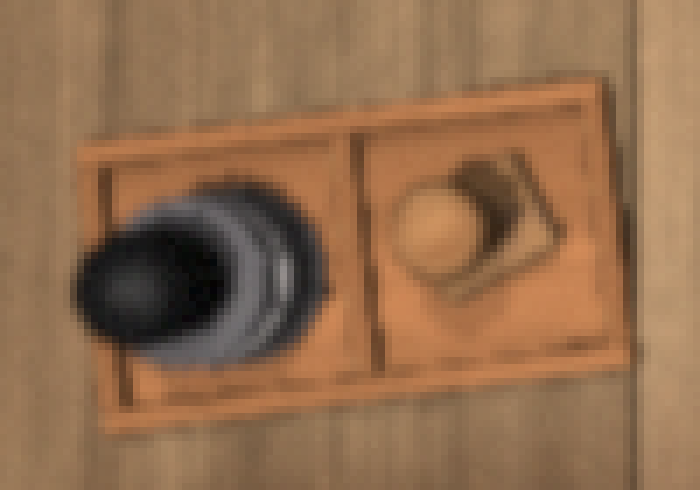

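View pics/c.png

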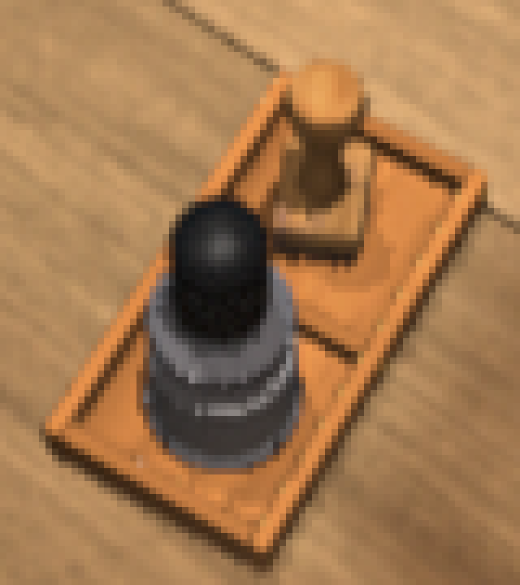

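```bash
cat >> h.py <<'E'
def z2p(z,f,o): return (np.array(z)+.5)/f-.5+np.array(o)
def circ(n,c,rad,z):
    return np.array([proj(n,[c[0]+rad*np.cos(a),c[1]+rad*np.sin(a),z]) for a in np.linspace(0,2*np.pi,60)])
def overlay(im,n,polys,box,f,fn):
    x0,y0,x1,y1=box; o=cv2.resize(im[y0:y1,x0:x1],None,fx=f,fy=f,interpolation=2)
    for p,col in polys:
        q=((np.array(p)-[x0,y0]+.5)*f-.5); cv2.polylines(o,[np.round(q).astype(int)],True,col,1)
    cv2.imwrite('pics/'+fn,o)
E
cat > fit.py <<'E'
from h import *
t=cv2.imread('pics/top1.png');s=cv2.imread('pics/scene1.png')
print('ring',unproj('top',z2p([541,176],5.5,[295,175]),42))
C=[unproj('top',z2p(q,5.5,[295,175]),42)[:2] for q in [(65,203),(645,57),(724,338),(135,503)]]
for i in range(4): print('letter',C[i],np.linalg.norm(C[i]-C[i-1]))
T=[unproj('top',z2p(q,7,[130,230]),19)[:2] for q in [(78,148),(600,80),(632,365),(106,430)]]
for i in range(4): print('tray',T[i],np.linalg.norm(T[i]-T[i-1]))
tc=np.mean(T,0); d=(T[0]+T[3]-T[1]-T[2]);d/=np.linalg.norm(d); print('tray c',tc,d,np.degrees(np.arctan2(d[1],d[0])),'bay',tc+36*d)
print('dome',unproj('top',z2p([140,285],7,[130,230]),118))
# per-view dome/grip columns: scene grip at c (219,270)
print('grip sc',unproj('scene',z2p([219,262],6.5,[230,260]),96))
E
python3 fit.py
```

```text
ring [ 592.11334369 -204.81873882   42.        ]
letter [584.6172523  -36.64397167] 107.49531618451587
letter [ 634.09453863 -243.39086527] 212.58475927499123
letter [ 534.24319089 -266.7278518 ] 102.5422185530961
letter [479.47484832 -59.01175849] 214.81514557428977
tray [513.22066486 289.84265007] 78.94296772363256
tray [530.49254725 142.9863882 ] 147.86845360567182
tray [450.91356619 133.84975244] 80.1017623968087
tray [434.83556646 280.47416559] 147.503290148131
tray c [482.36558619 211.78823907] [-0.11290904  0.99360533] 96.48303618888762 bay [478.30086083 247.55803091]
dome [477.76675578 243.92014644 118.        ]
grip sc [480.1437675 241.7303743  96.       ]
```

```bash
cat > ov.py <<'E'
from h import *
import sys
t=cv2.imread('pics/top1.png');s=cv2.imread('pics/scene1.png')
D=np.array([477.5,243.0]);R=np.array([592.5,-204.5])
G=(0,255,0);B=(0,0,255);Y=(255,255,0)
for n,im,b1,f1,b2,f2 in (('top',t,(130,230,230,300),7,(370,185,430,230),10),('scene',s,(230,260,310,350),6.5,(300,140,370,225),7)):
    P=[(circ(n,D,25.5,8),G),(circ(n,D,25.5,48) if 0 else circ(n,D,15,78),B),(circ(n,D,15,114),Y)]
    overlay(im,n,P,b1,f1,'o_%s_d.png'%n)
    overlay(im,n,[(circ(n,R,15,42),G),(circ(n,R,.5,42),B)],b2,f2,'o_%s_r.png'%n)
a=cv2.imread('pics/o_top_d.png');b=cv2.imread('pics/o_top_r.png')
def st(a,b,fn):
    h=max(a.shape[0],b.shape[0]);p=lambda i:cv2.copyMakeBorder(i,0,h-i.shape[0],0,0,0)
    cv2.imwrite(fn,np.hstack([p(a),p(b)]))
st(cv2.resize(cv2.imread('pics/o_top_d.png'),None,fx=.65,fy=.65),cv2.resize(cv2.imread('pics/o_top_r.png'),None,fx=.55,fy=.55),'pics/m1.png')
st(cv2.resize(cv2.imread('pics/o_scene_d.png'),None,fx=.7,fy=.7),cv2.resize(cv2.imread('pics/o_scene_r.png'),None,fx=.8,fy=.8),'pics/m2.png')
E
python3 ov.py
```

```text
(no output)
```

View pics/m1.png

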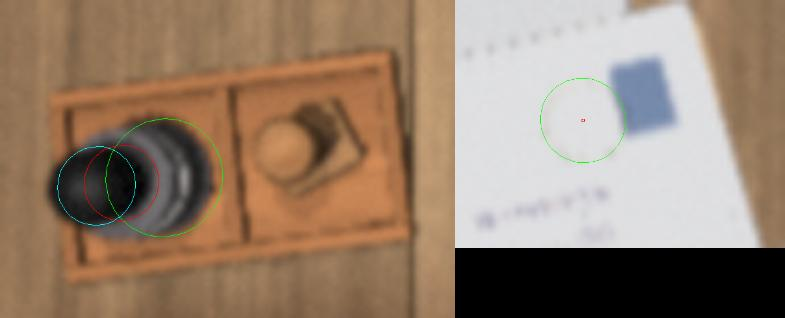

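View pics/m2.png

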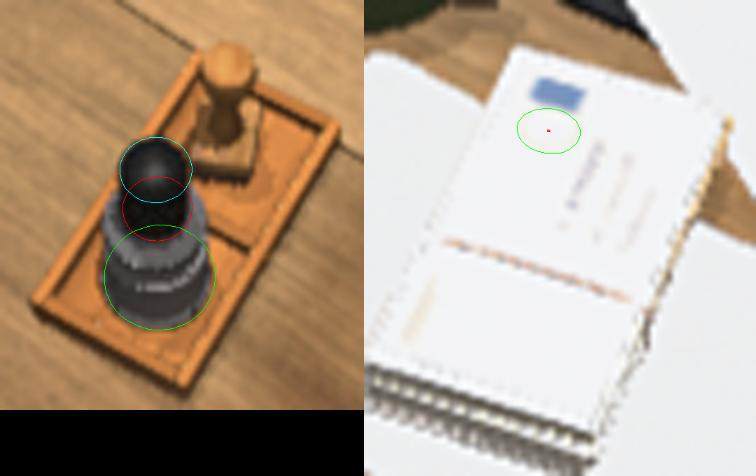

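View pics/o_top_d.png

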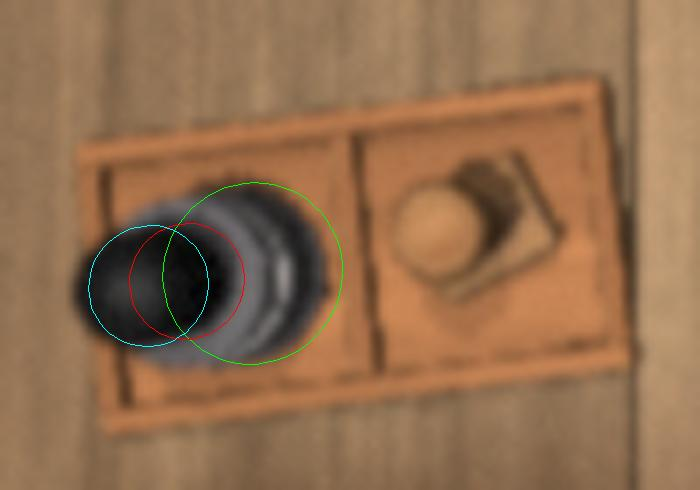

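View pics/o_scene_d.png

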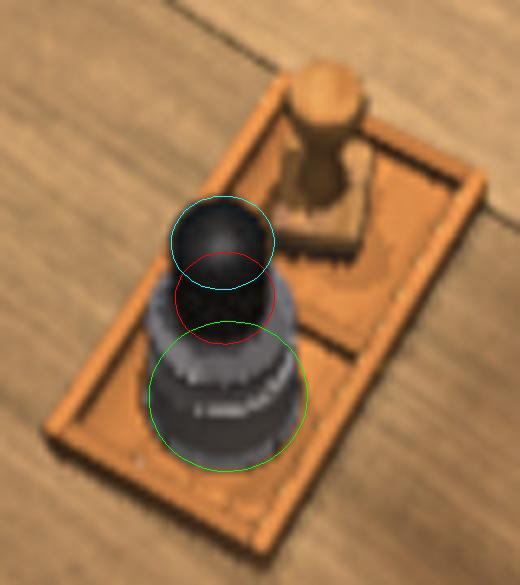

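```bash
sed -i 's/D=np.array.*;R=.*/D=np.array([478.5,246.8]);R=np.array([592.5,-204.5])/' ov.py; sed -i "s#^t=cv2.*#t=cv2.imread('pics/top1.png');s=cv2.imread('pics/scene1.png')\nfor q,(x0,y0,x1,y1) in ((t,(370,185,430,230)),(s,(300,140,370,225))):\n  c=q[y0:y1,x0:x1].astype(float); q[y0:y1,x0:x1]=np.clip((c-c.max()+60)*4.2,0,255)#" ov.py; python3 ov.py
```

```text
(no output)
```

View pics/m1.png

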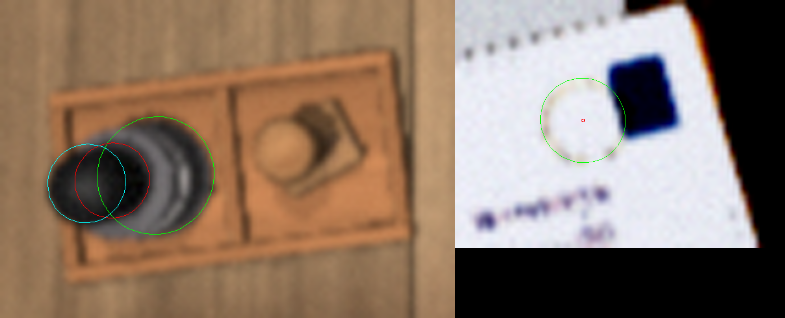

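View pics/m2.png

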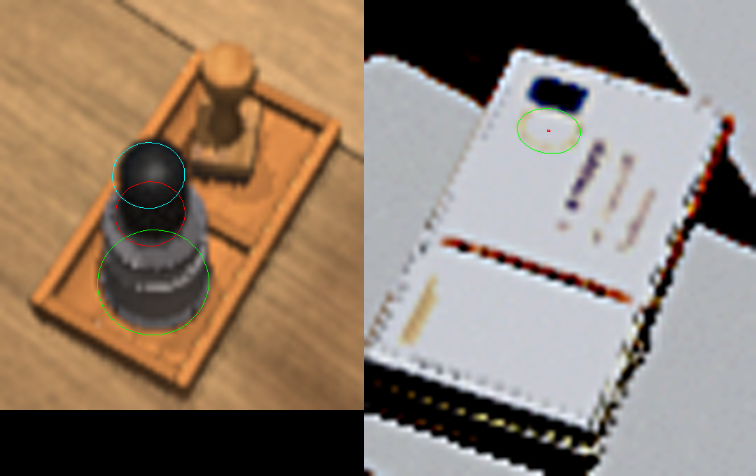

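```bash
python3 -m crank '[[0,-6.6,0,0,0,0,1],[0,-6.6,0,0,0,0,1],[0,-6.6,0,0,0,0,1],[0,-6.6,0,0,0,0,1],[0,-6.6,0,0,0,0,1],[0,-6.6,0,0,0,0,1],[0,-6.6,0,0,0,0,1],[0,-6.6,0,0,0,0,1],[0,-6.6,0,0,0,0,1],[0,-6.6,0,0,0,0,1]]' 80
```

```text
clock: 0.93
eef_pos: [256.2, -566.4, 237.1]
tcp_rot: [-1.561, 0.004, 0.056]
contact_force: [-0.3, 0.3, 0.2]
opening: 1.0
```

```bash
python3 -m crank '[[0,0,0,1.2,0,3.9,1],[0,0,0,1.2,0,3.9,1],[0,0,0,1.2,0,3.9,1],[0,0,0,1.2,0,3.9,1],[0,0,0,1.2,0,3.9,1],[0,0,0,1.2,0,3.9,1],[0,0,0,1.2,0,3.9,1],[0,0,0,1.2,0,3.9,1],[0,0,0,1.2,0,3.9,1],[0,0,0,1.2,0,3.9,1]]'
```

```text
clock: 1.77
eef_pos: [348.2, -164.9, 235.8]
tcp_rot: [-1.561, 0.005, 0.057]
contact_force: [1.5, 0.2, -0.4]
opening: 0.999
```

```bash
python3 -m crank '[[0,0,0,1.2,0,3.9,1],[0,0,0,1.2,0,3.9,1],[0,0,0,1.2,0,3.9,1],[0,0,0,1.2,0,3.9,1],[0,0,0,1.2,0,3.9,1],[0,0,0,1.2,0,3.9,1],[0,0,0,1.2,0,3.9,1],[0,0,0,1.2,0,3.9,1],[0,0,0,1.2,0,3,1],[0,0,0,1.2,0,0,1]]'
```

```text
clock: 2.6
eef_pos: [444.8, 199.4, 239.2]
tcp_rot: [-1.559, 0.002, 0.061]
contact_force: [0.4, -0.2, -0.1]
opening: 1.001
```

```bash
python3 -m crank '[[-0.7,0,0,0.9,0,1.1,1],[0,0,0,0.9,0,1.1,1],[0,0,0,0.9,0,1.1,1],[0,0,0,0.9,0,1.1,1],[0,0,0,0,1.8,0,1],[0,0,0,0,1.8,0,1],[0,0,0,0,1.8,0,1],[0,0,0,0,1.8,0,1],[0,0,0,0,1.3,0,1],[0,0,0,0,0,0,1]]'
python3 - <<'E'
from h import *
print(r.sense()['eef_pos'],r.sense()['tcp_rot'])
look('top','top2.png');look('scene','scene2.png')
t=cv2.imread('pics/top2.png')[200:320,90:250];s=cv2.imread('pics/scene2.png')[200:370,180:340]
cv2.imwrite('pics/m3.png',np.hstack([cv2.resize(t,(400,300),interpolation=2),cv2.resize(s,(282,300),interpolation=2)]))
E
```

```text
clock: 3.43
eef_pos: [481.4, 248.3, 148.7]
tcp_rot: [-1.574, 0.003, 0.067]
contact_force: [-0.5, -0.3, 0.0]
opening: 0.993
[481.36784395 248.28020709 148.72398006] [-1.5740064   0.00344027  0.06660231]
```

View pics/m3.png

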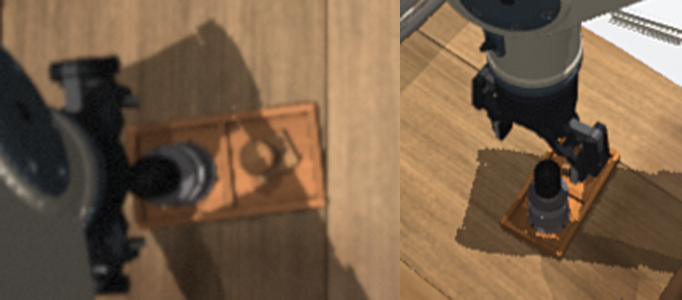

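```bash
python3 -m crank '[[0,0,0,-0.3,0,-0.2,1],[0,0,0,0,1,0,1],[0,0,0,0,1,0,1],[0,0,0,0,1,0,1],[0,0,0,0,1,0,1],[0,0,0,0,1,0,1],[0,0,0,0,0.4,0,1],[0,0,0,0,0,0,1],[0,0,0,0,0,0,1],[0,0,0,0,0,0,1]]'
```

```text
clock: 4.37
eef_pos: [481.1, 246.7, 94.0]
tcp_rot: [-1.571, -0.003, 0.066]
contact_force: [0.6, 0.5, 0.6]
opening: 1.0
```

```bash
python3 -m crank '[[0,0,0,-0.25,0,0,1],[0,0,0,0,0,0,1],[0,0,0,0,0,0,0.2],[0,0,0,0,0,0,-0.2],[0,0,0,0,0,0,-0.4],[0,0,0,0,0,0,-0.6],[0,0,0,0,0,0,-1],[0,0,0,0,0,0,-1],[0,0,0,0,0,0,-1],[0,0,0,0,0,0,-1]]' 80;  python3 - <<'E'
from h import *
look('top','top3.png');look('scene','scene3.png')
t=cv2.imread('pics/top3.png')[200:320,90:250];s=cv2.imread('pics/scene3.png')[220:370,200:340]
cv2.imwrite('pics/m4.png',np.hstack([cv2.resize(t,(400,300),interpolation=2),cv2.resize(s,(280,300),interpolation=2)]))
E
```

```text
clock: 5.2
eef_pos: [479.5, 247.2, 95.9]
tcp_rot: [-1.57, -0.006, 0.066]
contact_force: [0.1, -0.1, -0.6]
opening: 0.329
```

View pics/m4.png

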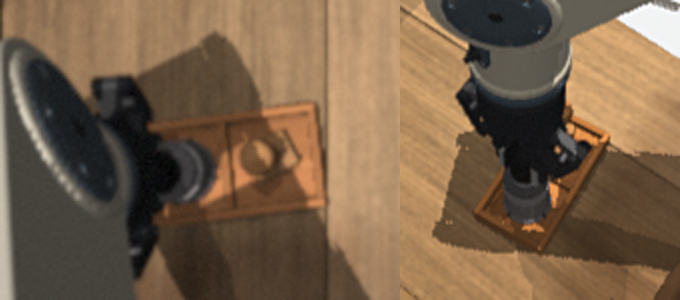

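```bash
python3 -c "
from h import *
for i in range(3):
  s=r.sense();print(s['eef_pos'],s['tcp_rot'],s['opening'])"
python3 -m crank '[[0,0,0,0,0,0,-1],[0,0,0,0,-0.5,0,-1],[0,0,0,0,-1,0,-1],[0,0,0,0,-1,0,-1],[0,0,0,0,-1.5,0,-1],[0,0,0,0,-1.5,0,-1],[0,0,0,0,-1.5,0,-1],[0,0,0,0,-1.5,0,-1],[0,0,0,0,-1,0,-1],[0,0,0,0,0,0,-1]]'
python3 - <<'E'
from h import *
s=r.sense();print(s['eef_pos'],s['tcp_rot'],s['opening'],s['contact_force'])
look('top','top4.png');look('scene','scene4.png')
t=cv2.imread('pics/top4.png')[200:320,90:250];s=cv2.imread('pics/scene4.png')[170:370,180:340]
cv2.imwrite('pics/m5.png',np.hstack([cv2.resize(t,(400,300),interpolation=2),cv2.resize(s,(320,400),interpolation=2)[:300]]))
E
```

```text
[479.47828242 247.22623567  95.89071629] [-1.57002598 -0.00601777  0.06640857] 0.3297502758790523
[479.47828242 247.22623567  95.89071629] [-1.57002598 -0.00601777  0.06640857] 0.3297502758790523
[479.47828242 247.22623567  95.89071629] [-1.57002598 -0.00601777  0.06640857] 0.3297502758790523
clock: 6.13
eef_pos: [477.9, 246.6, 200.5]
tcp_rot: [-1.57, -0.005, 0.066]
contact_force: [-0.0, -0.3, -1.5]
opening: 0.331
[477.94765349 246.64742868 200.52114679] [-1.57028427 -0.00515367  0.0662886 ] 0.3312482304783724 [-0.03947597 -0.30050008 -1.46464013]
```

View pics/m5.png

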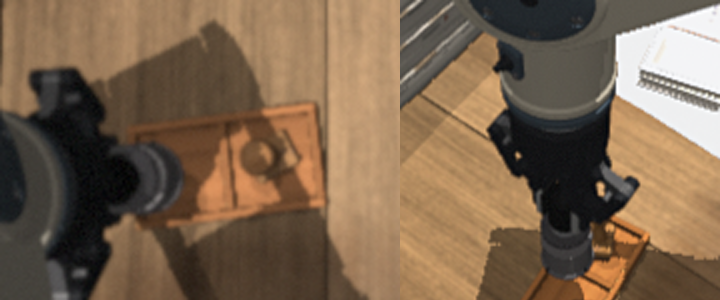

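```bash
python3 -m crank '[[0,0,0,0,0,-2,-1],[0,0,0,0,0,-3.5,-1],[0,0,0,0,0,-3.8,-1],[0,0,0,0,0,-3.8,-1],[0,0,0,0,0,-3.8,-1],[0,0,0,0,0,-3.8,-1],[0,0,0,0,0,-3.8,-1],[0,0,0,0,0,-3.8,-1],[0,0,0,0,0,-3.8,-1],[0,0,0,0,0,-3.8,-1]]'
```

```text
clock: 7.07
eef_pos: [496.3, -120.0, 188.8]
tcp_rot: [-1.568, 0.009, 0.077]
contact_force: [1.4, -0.2, -1.7]
opening: 0.333
```

```bash
python3 -m crank '[[0,0,0,0.6,0,-3,-1],[0,0,0,1.2,0,-2,-1],[0,0,0,1.5,0,-1.5,-1],[0,0,0,1.5,0,-0.7,-1],[0,0,0,1.5,0,0,-1],[0,0,0,1.2,0,0,-1],[0,0,0,0.6,0,0,-1],[0,0,0,0,0,0,-1],[0,0,0,0,0,0,-1],[0,0,0,0,0,0,-1]]'
```

```text
clock: 7.9
eef_pos: [577.4, -197.7, 174.9]
tcp_rot: [-1.563, 0.027, 0.067]
contact_force: [0.1, 1.3, -1.2]
opening: 0.329
```

```bash
python3 -m crank '[[-0.4,0,-1,0.5,0,-0.3,-1],[0,0,-0.9,0.5,0,-0.3,-1],[0,0,0,0.4,0.5,-0.2,-1],[0,0,0,0,0.5,0,-1],[0,0,0,0,0.5,0,-1],[0,0,0,0,0.4,0,-1],[0,0,0,0,0,0,-1],[0,0,0,0,0,0,-1],[0,0,0,0,0,0,-1],[0,0,0,0,0,0,-1]]'
cat > v.py <<'E'
from h import *
import sys
k=sys.argv[1]
s=r.sense();e=s['eef_pos'];print(e,s['tcp_rot'],s['contact_force'])
R=np.array([592.5,-204.5])
ims=[]
for n,b,f in (('top',(340,160,450,260),5),('scene',(280,90,380,230),5)):
    im=look(n,n+k+'.png'); zf=e[2]-87.9
    overlay(im,n,[(circ(n,R,15,42),(0,255,0)),(circ(n,e[:2],25.5,zf),(0,0,255)),(circ(n,e[:2],25.5,zf+40),(0,255,255))],b,f,'x.png')
    ims.append(cv2.resize(cv2.imread('pics/x.png'),None,fx=.75,fy=.75))
h=max(i.shape[0] for i in ims)
cv2.imwrite('pics/v%s.png'%k,np.hstack([cv2.copyMakeBorder(i,0,h-i.shape[0],0,0,0) for i in ims]))
E
python3 v.py 5
```

```text
clock: 8.73
eef_pos: [590.9, -204.8, 153.2]
tcp_rot: [-1.57, -0.008, 0.068]
contact_force: [0.2, 0.2, -1.2]
opening: 0.334
[ 590.89121723 -204.78063992  153.22573861] [-1.57006791 -0.00765252  0.06752296] [ 0.20019627  0.18667602 -1.23887535]
```

View pics/v5.png

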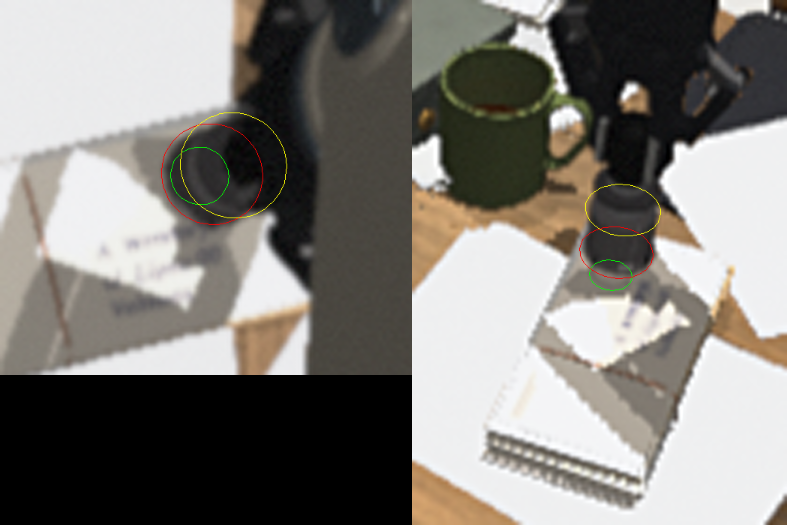

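Run:
```python
from h import *
e=np.array([590.89,-204.78,153.2]);zf=65.3
ims=[]
for n,b in (('top',(375,185,415,225)),('scene',(315,125,360,170))):
    im=cv2.imread('pics/%s5.png'%n); im=np.clip(im.astype(float)*2,0,255).astype('uint8')
    for d in (0,1):
        overlay(im,n,[(circ(n,e[:2],25.5,zf),(0,0,255)),(circ(n,[592.5,-204.5],15,42),(0,255,0))][:2*d],b,9,'x.png')
        ims.append(cv2.resize(cv2.imread('pics/x.png'),(380,290)))
cv2.imwrite('pics/z5.png',np.vstack([np.hstack(ims[:2]),np.hstack(ims[2:])]))
```

```text
(no output)
```

View pics/z5.png

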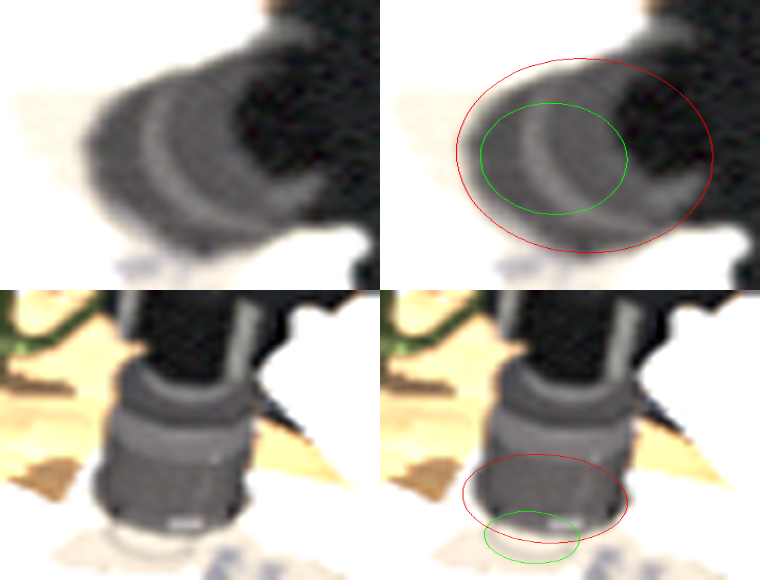

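```bash
python3 -m crank '[[0,0,0,0.18,0,0.08,-1],[0,0,0,0,0.3,0,-1],[0,0,0,0,0.4,0,-1],[0,0,0,0,0.4,0,-1],[0,0,0,0,0.3,0,-1],[0,0,0,0,0.2,0,-1],[0,0,0,0,0,0,-1],[0,0,0,0,0,0,-1],[0,0,0,0,0,0,-1],[0,0,0,0,0,0,-1]]'
```

```text
clock: 9.67
eef_pos: [593.1, -203.7, 135.7]
tcp_rot: [-1.57, -0.008, 0.068]
contact_force: [-0.7, 1.1, -2.0]
opening: 0.331
```

```bash
python3 -m crank '[[0,0,0,0,0.1,0,-1],[0,0,0,0,0.1,0,-1],[0,0,0,0,0.1,0,-1],[0,0,0,0,0,0,-1],[0,0,0,0,0,0,-1],[0,0,0,0,0,0,-1],[0,0,0,0,0,0,-1],[0,0,0,0,0,0,-1],[0,0,0,0,0,0,-1],[0,0,0,0,0,0,-1]]'; python3 v.py 6
```

```text
clock: 10.5
eef_pos: [593.5, -203.9, 133.1]
tcp_rot: [-1.571, -0.009, 0.068]
contact_force: [0.3, -0.2, -1.1]
opening: 0.331
[ 593.54631682 -203.85169674  133.05217212] [-1.57067081 -0.00912279  0.06762716] [ 0.252077   -0.21412959 -1.07907068]
```

View pics/v6.png

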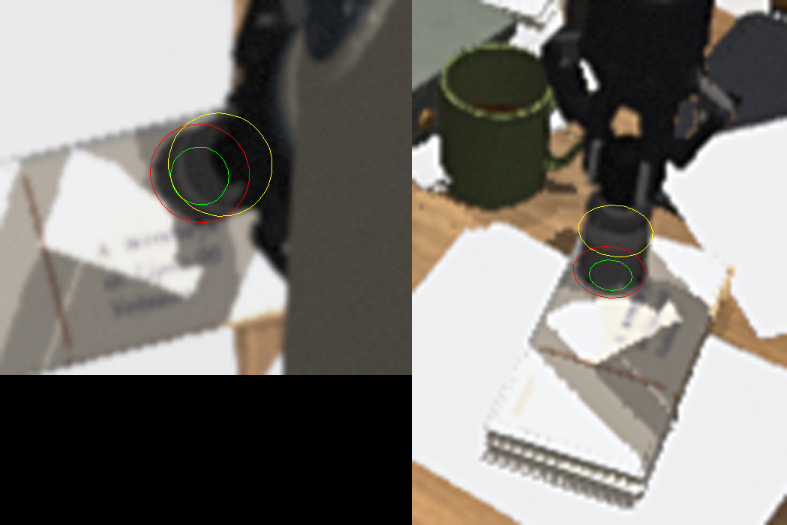

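```bash
python3 -m crank '[[0,0,0.15,-0.12,0,0,-1],[0,0,0,0,0,0,-1],[0,0,0,0,0,0,-1],[0,0,0,0,0.1,0,-1],[0,0,0,0,0.1,0,-1],[0,0,0,0,0.1,0,-1],[0,0,0,0,0.1,0,-1],[0,0,0,0,0,0,-1],[0,0,0,0,0,0,-1],[0,0,0,0,0,0,-1]]'; python3 -c "
from h import *
s=r.sense();print(s['contact_force'],s['tcp_rot'])"
```

```text
clock: 11.43
eef_pos: [592.4, -204.1, 129.7]
tcp_rot: [-1.571, -0.007, 0.068]
contact_force: [-0.8, 0.6, -0.5]
opening: 0.332
[-0.77708881  0.63661565 -0.49921167] [-1.57099071 -0.006627    0.06759951]
```

```bash
python3 -m crank '[[0,0,0,0,0.1,0,-1],[0,0,0,0,0.1,0,-1],[0,0,0,0,0.1,0,-1],[0,0,0,0,0.1,0,-1],[0,0,0,0,0.1,0,-1],[0,0,0,0,0.1,0,-1],[0,0,0,0,0.1,0,-1],[0,0,0,0,0.1,0,-1],[0,0,0,0,0.1,0,-1],[0,0,0,0,0.1,0,-1]]'
```

```text
clock: 12.27
eef_pos: [592.4, -204.2, 120.3]
tcp_rot: [-1.571, -0.007, 0.068]
contact_force: [-2.8, 1.1, 5.7]
opening: 0.332
```

```bash
python3 -m crank '[[0,0,0,0,0.07,0,-1],[0,0,0,0,0.05,0,-1],[0,0,0,0,0.05,0,-1],[0,0,0,0,0.05,0,-1],[0,0,0,0,0.05,0,-1],[0,0,0,0,0.05,0,-1],[0,0,0,0,0.05,0,-1],[0,0,0,0,0.05,0,-1],[0,0,0,0,0.05,0,-1],[0,0,0,0,0.05,0,-1]]'
```

```text
clock: 13.1
eef_pos: [592.3, -204.2, 116.4]
tcp_rot: [-1.571, -0.007, 0.068]
contact_force: [-4.2, 1.1, 7.2]
opening: 0.329
```

```bash
python3 -m crank '[[0,0,0,0,0.05,0,-1],[0,0,0,0,0.05,0,-1],[0,0,0,0,0.05,0,-1],[0,0,0,0,0.05,0,-1],[0,0,0,0,0.05,0,-1],[0,0,0,0,0.05,0,-1],[0,0,0,0,0.05,0,-1],[0,0,0,0,0.05,0,-1],[0,0,0,0,0.05,0,-1],[0,0,0,0,0.05,0,-1]]'
```

```text
clock: 13.93
eef_pos: [592.3, -204.2, 115.1]
tcp_rot: [-1.571, -0.007, 0.068]
contact_force: [-4.2, 1.0, 9.3]
opening: 0.335
```

```bash
python3 -m crank '[[0,0,0,0,0.08,0,-1],[0,0,0,0,0.1,0,-1],[0,0,0,0,0.1,0,-1],[0,0,0,0,0.1,0,-1],[0,0,0,0,0.1,0,-1],[0,0,0,0,0.1,0,-1],[0,0,0,0,0.1,0,-1],[0,0,0,0,0.1,0,-1],[0,0,0,0,0.1,0,-1],[0,0,0,0,0.1,0,-1]]'; python3 v.py 7
```

```text
clock: 14.77
eef_pos: [592.3, -204.4, 115.0]
tcp_rot: [-1.572, -0.008, 0.068]
contact_force: [-6.8, 2.1, 15.1]
opening: 0.331
[ 592.33061703 -204.36672046  114.98484499] [-1.57192216 -0.00790314  0.06764808] [-6.80219642  2.13349227 15.07782261]
```

View pics/v7.png

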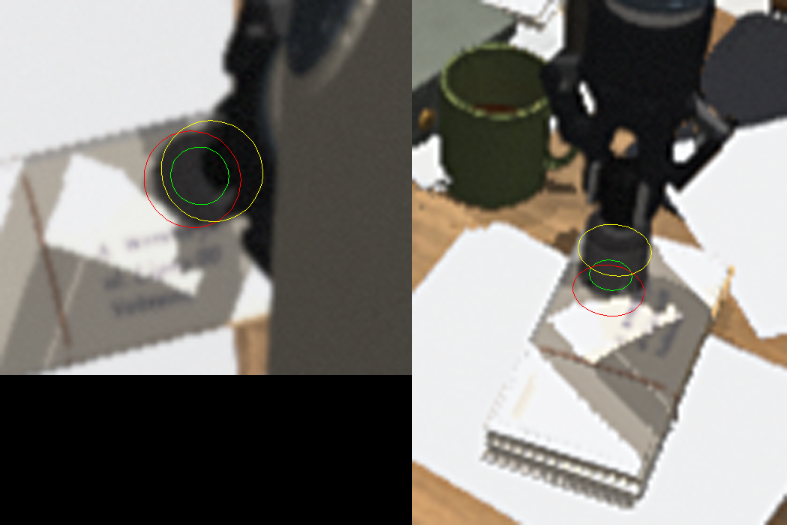

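```bash
python3 -m crank '[[0,0,0,0,0.1,0,-1],[0,0,0,0,0.1,0,-1],[0,0,0,0,0.1,0,-1],[0,0,0,0,0,0,-1],[0,0,0,0,-0.15,0,-1],[0,0,0,0,-0.2,0,-1],[0,0,0,0,-0.2,0,-1],[0,0,0,0,-0.2,0,-1],[0,0,0,0,-0.2,0,-1],[0,0,0,0,-0.2,0,-1]]'
```

```text
clock: 15.7
eef_pos: [592.3, -204.1, 128.2]
tcp_rot: [-1.572, -0.009, 0.068]
contact_force: [-2.5, -0.0, 3.6]
opening: 0.33
```

```bash
python3 -m crank '[[0,0,0,0,-0.3,0,-1],[0,0,0,0,-0.4,0,-1],[0,0,0,0,-0.6,0,-1],[0,0,0,0,-0.8,0,-1],[0,0,0,0,-1,0,-1],[0,0,0,0,-1,0,-1],[0,0,0,0,-1,0,-1],[0,0,0,0,-1,0,-1],[0,0,0,0,-1,0,-1],[0,0,0,0,0,0,-1]]'; python3 v.py 8
```

```text
clock: 16.53
eef_pos: [592.1, -204.1, 205.9]
tcp_rot: [-1.572, -0.01, 0.068]
contact_force: [0.7, -0.3, -1.8]
opening: 0.329
[ 592.14190478 -204.14687893  205.94052004] [-1.57216203 -0.01003754  0.06750794] [ 0.65869231 -0.31177513 -1.78400898]
```

View pics/v8.png

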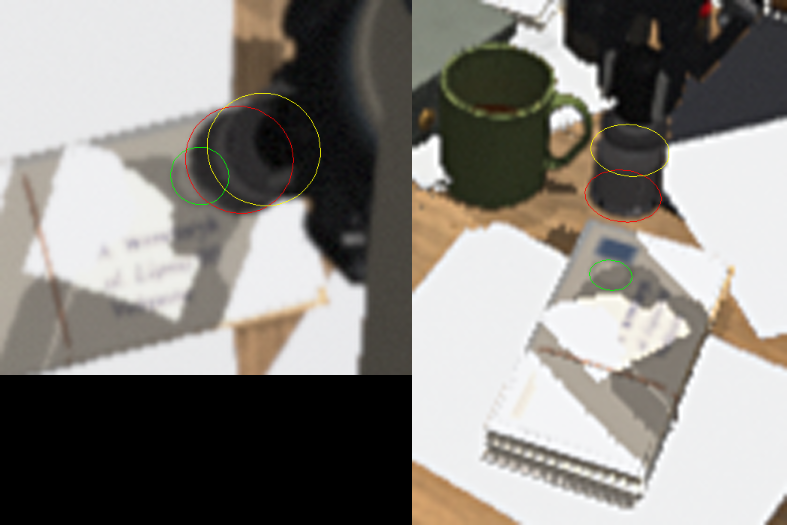

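```bash
python3 -m crank '[[0,0,0,-0.6,-0.2,0,-1],[0,0,0,-1.2,-0.2,0,-1],[0,0,0,-1.5,-0.3,0.5,-1],[0,0,0,-1.5,-0.3,1,-1],[0,0,0,-1.5,-0.3,2,-1],[0,0,0,-1,-0.3,3,-1],[0,0,0,-0.5,-0.3,3.5,-1],[0,0,0,0,-0.3,3.8,-1],[0,0,0,0,-0.3,3.8,-1],[0,0,0,0,-0.3,3.8,-1]]'
```

```text
clock: 17.47
eef_pos: [482.3, 4.4, 226.0]
tcp_rot: [-1.571, 0.005, 0.057]
contact_force: [0.8, 1.3, -2.5]
opening: 0.33
```

```bash
python3 -m crank '[[0,0,0,0,-0.2,3.8,-1],[0,0,0,0,-0.2,3.8,-1],[0,0,0,0,-0.2,3.8,-1],[0,0,0,0,-0.2,3.5,-1],[0,0,0,0,-0.2,2.5,-1],[0,0,0,0,-0.1,2,-1],[0,0,0,0,0,1,-1],[0,0,0,0,0,0,-1],[0,0,0,0,0,0,-1],[0,0,0,0,0,0,-1]]'
```

```text
clock: 18.3
eef_pos: [456.7, 217.1, 234.3]
tcp_rot: [-1.573, 0.013, 0.063]
contact_force: [0.2, 0.1, -3.1]
opening: 0.331
```

```bash
python3 -m crank '[[0.15,0,-0.6,0.6,0,0.8,-1],[0,0,-0.5,0.8,0,1,-1],[0,0,0,0.6,0,0.8,-1],[0,0,0,0.3,0,0.2,-1],[0,0,0,0,0.8,0,-1],[0,0,0,0,1.5,0,-1],[0,0,0,0,1.5,0,-1],[0,0,0,0,1,0,-1],[0,0,0,0,0,0,-1],[0,0,0,0,0,0,-1]]'
```

```text
clock: 19.13
eef_pos: [482.5, 245.7, 182.1]
tcp_rot: [-1.571, -0.008, 0.058]
contact_force: [-0.2, -0.0, -2.2]
opening: 0.332
```

```bash
python3 -m crank '[[0,0,0,-0.35,0,0.15,-1],[0,0,0,0,0.5,0,-1],[0,0,0,0,1.2,0,-1],[0,0,0,0,1.2,0,-1],[0,0,0,0,1.2,0,-1],[0,0,0,0,0.8,0,-1],[0,0,0,0,0.5,0,-1],[0,0,0,0,0,0,-1],[0,0,0,0,0,0,-1],[0,0,0,0,0,0,-1]]'
python3 - <<'E'
from h import *
s=r.sense();e=s['eef_pos'];print(e,s['tcp_rot'])
ims=[]
zf=e[2]-87.9
for n,b,f in (('top',(120,215,230,310),3.5),('scene',(220,240,320,360),3.3)):
    im=look(n,n+'9.png'); overlay(im,n,[(circ(n,e[:2],25.5,zf),(0,0,255)),(circ(n,[478.3,247.6],2,8),(0,255,0)),(circ(n,e[:2],25.5,8),(255,255,0))],b,f,'x.png'); ims.append(cv2.imread('pics/x.png'))
h=max(i.shape[0] for i in ims)
cv2.imwrite('pics/v9.png',np.hstack([cv2.copyMakeBorder(i,0,h-i.shape[0],0,0,0) for i in ims]))
t=cv2.imread('pics/top9.png')[160:260,360:440]; u=cv2.imread('pics/top1.png')[160:260,360:440]
cv2.imwrite('pics/mark9.png',np.hstack([cv2.resize(k,None,fx=4.8,fy=4.8,interpolation=2) for k in (u,t)]))
E
```

```text
clock: 19.97
eef_pos: [480.4, 248.0, 125.7]
tcp_rot: [-1.569, -0.012, 0.058]
contact_force: [0.0, -0.1, -1.2]
opening: 0.327
[480.39084161 247.96757029 125.65524119] [-1.56911037 -0.01225283  0.05788521]
```

View pics/v9.png

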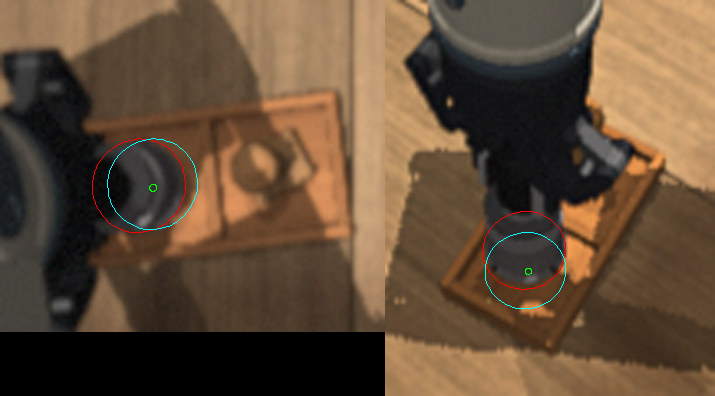

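View pics/mark9.png

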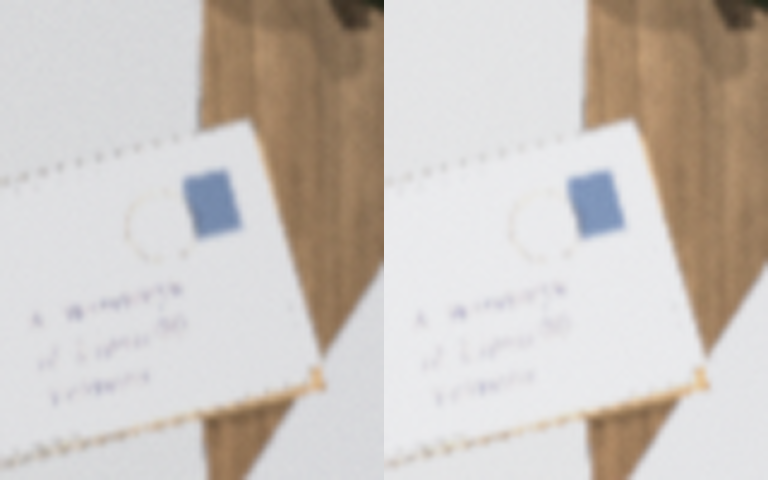

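Run:
```python
from h import *
a=cv2.imread('pics/top1.png').astype(float);b=cv2.imread('pics/top9.png').astype(float)
c=proj('top',[592.4,-204.8,42]);print(c)
yy,xx=np.mgrid[:420,:560];d=np.hypot(xx-c[0],yy-c[1])
for lo,hi in ((0,3),(3,6),(6,9),(9,12),(12,15)):
    m=(d>=lo)&(d<hi)&(xx<c[0]+5); print(lo,hi,a[m].mean(0).round(1),b[m].mean(0).round(1))
s=cv2.imread('pics/scene9.png')[130:210,300:370];s0=cv2.imread('pics/scene1.png')[130:210,300:370]
f=lambda c:np.clip((c.astype(float)-195)*4.2,0,255).astype('uint8')
cv2.imwrite('pics/w.png',np.hstack([cv2.resize(f(k),None,fx=5.5,fy=5.5,interpolation=2) for k in(s0,s)]))
```

```text
[392.9390903  206.44419271]
0 3 [225.3 223.1 222.6] [236.  233.8 233.5]
3 6 [224.6 222.7 222.4] [235.3 233.7 233.3]
6 9 [219.8 219.7 220.1] [231.  230.8 231.3]
9 12 [225.1 222.8 222.3] [235.9 233.6 233.2]
12 15 [223.6 220.7 220.6] [234.6 232.1 232. ]
```

View pics/w.png

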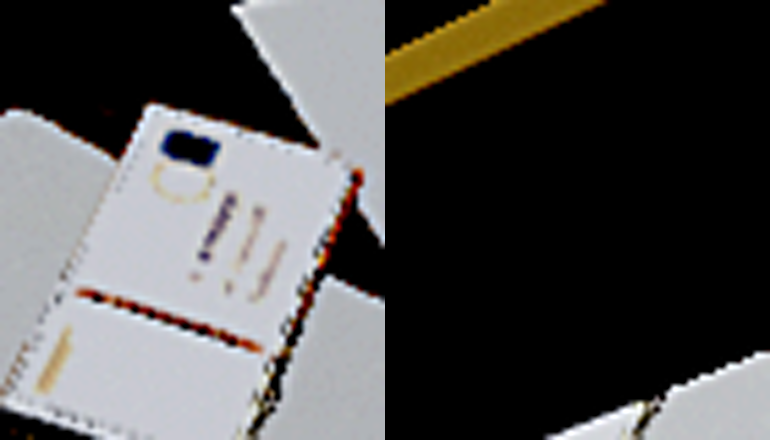

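Run:
```python
from h import *
g=lambda f,b:cv2.resize(np.clip(cv2.imread(f)[b[1]:b[3],b[0]:b[2]].astype(float)*2.2,0,255).astype('uint8'),(390,390),interpolation=2)
A=g('pics/scene5.png',(310,118,355,163));B=g('pics/scene7.png',(310,125,355,170))
cv2.imwrite('pics/w2.png',np.hstack([A,B]))
```

```text
(no output)
```

View pics/w2.png

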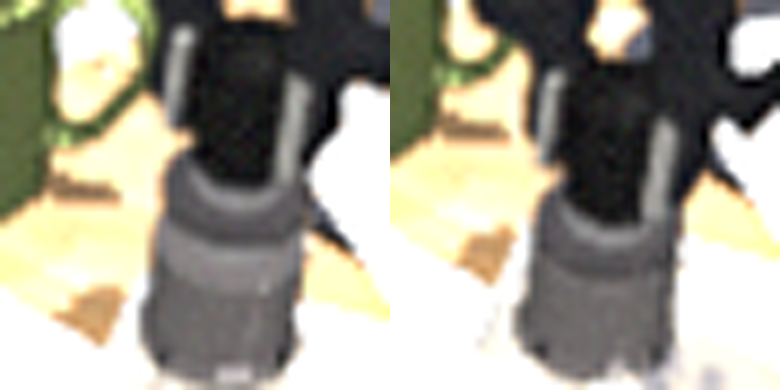

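```bash
python3 -m crank '[[0,0,0.35,-0.2,0,0,-1],[0,0,0,0,0.4,0,-1],[0,0,0,0,0.5,0,-1],[0,0,0,0,0.5,0,-1],[0,0,0,0,0.5,0,-1],[0,0,0,0,0.3,0,-1],[0,0,0,0,0.1,0,-1],[0,0,0,0,0,0,-1],[0,0,0,0,0,0,-1],[0,0,0,0,0,0,-1]]'
```

```text
clock: 20.9
eef_pos: [479.2, 248.3, 101.3]
tcp_rot: [-1.568, -0.008, 0.058]
contact_force: [-0.1, -0.4, -1.5]
opening: 0.335
```

```bash
python3 -m crank '[[-0.1,0,0,0,0.1,0,-1],[0,0,0,0,0.1,0,-1],[0,0,0,0,0.1,0,-1],[0,0,0,0,0.1,0,-1],[0,0,0,0,0.1,0,-1],[0,0,0,0,0.05,0,-1],[0,0,0,0,0,0,-1],[0,0,0,0,0,0,-1],[0,0,0,0,0,0,-1],[0,0,0,0,0,0,-1]]'
```

```text
clock: 21.73
eef_pos: [479.8, 248.6, 96.0]
tcp_rot: [-1.569, -0.009, 0.058]
contact_force: [-0.3, -1.0, -2.8]
opening: 0.332
```

```bash
python3 -m crank '[[0,0,0,0,0.05,0,-1],[0,0,0,0,0.05,0,-1],[0,0,0,0,0.05,0,-1],[0,0,0,0,0,0,-1],[0,0,0,0,0,0,-1],[0,0,0,0,0,0,-1],[0,0,0,0,0,0,-1],[0,0,0,0,0,0,-1],[0,0,0,0,0,0,-1],[0,0,0,0,0,0,-1]]'; python3 -c "
from h import *
print(r.sense()['contact_force'])"
```

```text
clock: 22.57
eef_pos: [479.9, 248.7, 95.7]
tcp_rot: [-1.569, -0.009, 0.058]
contact_force: [-1.6, -0.6, 3.3]
opening: 0.332
[-1.6265305  -0.59038098  3.26963751]
```

Contact with the bay floor (+3 N). Opening slowly.

```bash
python3 -m crank '[[0,0,0,0,0,0,-0.3],[0,0,0,0,0,0,-0.2],[0,0,0,0,0,0,0],[0,0,0,0,0,0,0.2],[0,0,0,0,0,0,0.4],[0,0,0,0,0,0,0.6],[0,0,0,0,0,0,0.8],[0,0,0,0,0,0,1],[0,0,0,0,0,0,1],[0,0,0,0,0,0,1]]'
```

```text
clock: 23.4
eef_pos: [480.7, 249.0, 95.2]
tcp_rot: [-1.569, -0.011, 0.058]
contact_force: [0.9, 0.4, -0.5]
opening: 0.994
```

```bash
python3 -m crank '[[0,0,0,0,-0.5,0,1],[0,0,0,0,-1,0,1],[0,0,0,0,-1.5,0,1],[0,0,0,0,-2,0,1],[0,0,0,0,-2,0,1],[0,0,0,0,-2,0,1],[0,0,0,0,-2,0,1],[0,0,0,0,-2,0,1],[0,0,0,0,-1,0,1],[0,0,0,0,0,0,1]]'
```

```text
clock: 24.23
eef_pos: [478.3, 248.3, 247.8]
tcp_rot: [-1.568, -0.012, 0.058]
contact_force: [-0.2, -0.3, -0.2]
opening: 1.002
```

```bash
python3 -m crank '[[0,0,0,-2,0,-1,1],[0,0,0,-2,0,-1,1],[0,0,0,-2,0,-1,1],[0,0,0,-1.5,0,-2,1],[0,0,0,0,0,-3,1],[0,0,0,0,0,-3,1],[0,0,0,0,0,-3,1],[0,0,0,0,0,-3,1],[0,0,0,0,0,-2,1],[0,0,0,0,0,0,1]]'
python3 - <<'E'
from h import *
look('top','top10.png');look('scene','scene10.png')
t=cv2.imread('pics/top10.png');s=cv2.imread('pics/scene10.png')
cv2.imwrite('pics/f.png',np.hstack([cv2.resize(t[220:310,120:240],(400,300),interpolation=2),cv2.resize(s[250:350,230:330],(300,300),interpolation=2)]))
cv2.imwrite('pics/f2.png',cv2.resize(s[130:230,290:410],None,fx=5,fy=5,interpolation=2))
E
```

```text
clock: 25.07
eef_pos: [407.4, 47.6, 240.7]
tcp_rot: [-1.568, -0.008, 0.064]
contact_force: [-0.6, 0.8, -0.3]
opening: 1.001
```

View pics/f.png

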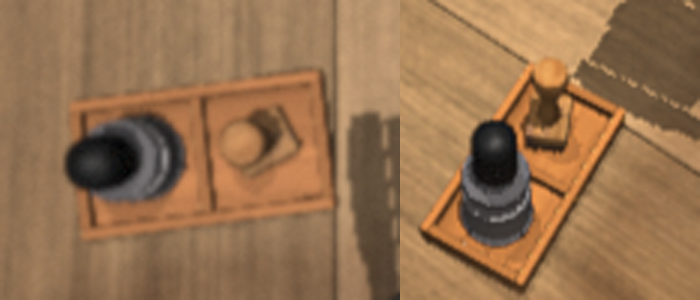

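View pics/top10.png

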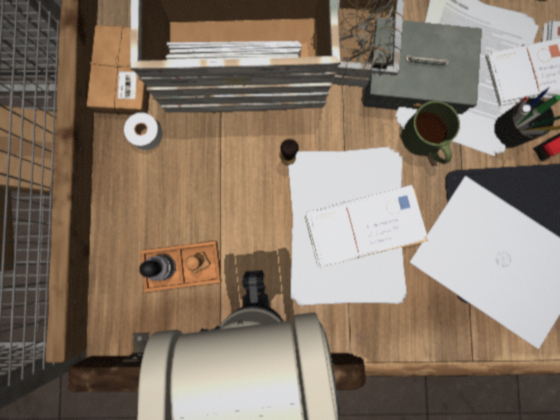

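View pics/scene10.png

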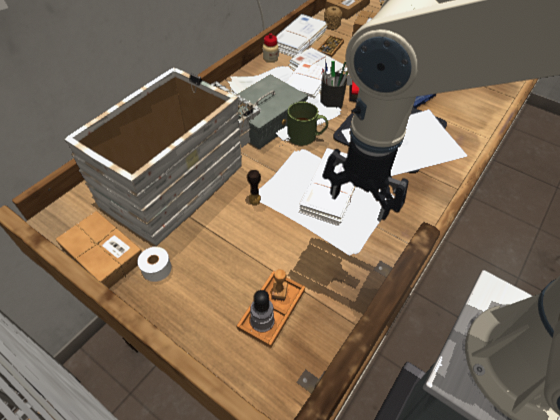

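```bash
python3 -c "
from rig import order
print(order.sign_off())"
```

```text
the job is handed in; nothing more can be done
None
```

I pressed the date stamp once over the ring and stood it back in its own bay. **I could not see an ink mark in the ring afterwards**, so the printed date itself is unconfirmed. I judged the press good from the readings below and did not press again, because a second press could double the mark. I handed the job in at about 25 s on the robot's clock.

- **Position:** the stamp came down within about 1–2 mm of the ring's measured centre and did not drift while it was down.
- **Press:** the tool stopped dead at z = 115.0 mm, a stroke of about 15 mm. At the stop the wrist read about 15 N upward, roughly 17 N with the stamp's weight added, which is inside the 13–18 N range and under 25 N. The pressed picture shows the depth nut closed onto the skirt.
- **Hold:** it stayed at the stop for just over a second, then I let it spring up and lifted it straight off. A sideways force of up to about 7 N showed during the hold, with no movement at the tool.
- **Mark check:** comparing pictures from before and after the press, the ring area looks unchanged. The simulator may simply not draw the mark, but I can't tell which.
- **Everything else:** the last pictures show the date stamp upright in its bay, and the letters, wood stamp, brass stamp and tray where they were. The arm is clear of everything.

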